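# Clear the drilling stand of offcuts and bar ends

## Task

Clear the scrap off the drilling stand into the scrap bin: the three stepped wooden offcuts, and the two steel bar ends in the channel, which you push along the channel and out over its end into the bin with the push stick, never touching them with the fingers and moving the stick slowly while it is in the channel (about 5 cm a second). Hang the push stick back in its holder, and leave the finished blocks with holes, the drill bits, the bottle, the screwdriver and the ear muffs as they are.

Things in the scene. Friction and masses are not known exactly. Their poses are not given: they have to be found in the camera images.
- stand: low drilling stand, fixed (all sizes here and below in mm): a dark steel plate on four short legs, its top 100 above the bench and 20 thick. Origin on the bench; x points away from the robot's side, y along the plate, z up. The plate spans x -120..140, y -170..170.
- channel (a point): middle of the channel's floor, at stand x = 50, y = 0, z = 100 (the plate's top), axes as the stand. Two aluminium rails along y, 5 thick and 20 high, form a straight channel 24 wide inside over the plate's whole length, open at both ends (170 either side of this point).
- bit_block (a point): wooden block of drill bits fixed along the plate's far edge; this point is the centre of its underside, at stand x = 124. 26 (x) x 200 (y); the bits reach 63 above the plate.
- bin: scrap bin: plain open-topped grey steel box without dividers, fixed on the bench under one end of the channel, 140 (x) x 150 (y) x 70 high, walls 4. Origin at the centre of its underside, axes as the stand; it is at stand x = 50, y = +215 or -215, so the plate's end overhangs 30 of its mouth and the channel opens above it.
- parts_tray: tray of good bolts: same outer size and colour as the bin but divided in four and holding bolts; fixed at the other end of the channel. Origin at the centre of its underside.
- offcut_a: light-wood batten offcut, 56 (its x) x 28 (its y) x 26 high, stepped: the 22 at its +x end are only 13 high, the 34 at its -x end full height; grip that part across the 28. Origin at the centre of the underside of the whole length, z up. About 40 g. Lies on the plate, on the robot's side of the channel, at any yaw.
- offcut_b: light-wood batten offcut, 50 (its x) x 34 (its y) x 24 high, stepped: the 16 at its +x end are only 12 high, the 34 at its -x end full height; grip that part across the 34. Origin at the centre of the underside of the whole length, z up. About 40 g. Lies on the plate, on the robot's side of the channel, at any yaw.
- offcut_c: light-wood batten offcut, 68 (its x) x 28 (its y) x 24 high, stepped: the 24 at its +x end are only 12 high, the 44 at its -x end full height; grip that part across the 28. Origin at the centre of the underside of the whole length, z up. About 40 g. Lies across the channel on top of the two rails (underside at z = 120).
- slug_1: round steel-bar end, a disc 18 in diameter and 16 high, standing in the channel on its floor; oiled, it slides easily, about 30 g. Origin at the centre of its underside.
- slug_2: second steel-bar end, the same as slug_1. slug_1 starts on the -y side of the channel's middle and slug_2 on the +y side, both within 72 of the middle.
- stick: push stick, hanging upright in its holder, about 90 g. Origin at its tip (centre of the bottom end), z up along it. Stem 16 in diameter from z = 0 to 60; black round collar 60 in diameter, z = 60..66; wooden square handle 24 x 24 (sides along its x and y), z = 66..121, to be gripped from above. The stick stands at any yaw.
- holder: stick holder, fixed on the bench: an upright square wooden tube 48 x 48 outside, 36 x 36 mouth, rim 75 above the bench, on a 90 x 90 foot. Origin on the bench under its centre. The stem hangs inside and the collar rests on the rim, so the tip is 15 above the bench.
- block_1: finished wooden block, 46 x 46 x 28 high with an upright 16 mm hole through its middle; origin at the centre of its underside. Loose on the stand's plate; not debris.
- block_2: finished wooden block, 46 x 46 x 28 high with an upright 16 mm hole through its middle; origin at the centre of its underside. Loose on the stand's plate; not debris.
- bottle: closed white bottle, 60 in diameter, 140 high, standing on the bench; origin at the centre of its underside.
- screwdriver: screwdriver lying on the bench beyond the stand.
- ear_muffs: yellow and black ear muffs, about 130 x 155 x 75 high, lying on the bench beyond the stand.

How it is judged:
By the outcome, as a careful person would: the job done as asked, in the order asked, and still so for the second after the job is handed in, with the robot touching nothing.
It also fails if it takes over 72 s, if anything falls off the work surface, if the arm or the gripper's body presses on something with over 40 N, if the wrist force passes 120 N, or if a joint passes its speed limit or range.

## Robot

A 7-joint arm with a two-finger parallel gripper is mounted at the origin on the work surface. World frame = base frame: x ahead of the robot, y to its left, z up, the work surface at z = 0. Lengths are in m, angles in rad, forces in N, time in s.
With the tool pointing down it reaches from about 0.4 to 0.85 m from the base axis. Payload 10.4 kg.
Tool frame: the origin (TCP) lies midway between the tips of the shut fingers; the grasp point (between the pads) lies 19 mm behind it; z points along the fingers, x is the direction in which the jaws open and shut, and the axes are right-handed (so a half turn about z gives the same grasp; the last joint's range is limited). The gripper opens to 85 mm and grips with 20 to 120 N. Pads are 22 mm wide; open, the fingers measure 114 mm over their backs; the gripper's body (76 mm by 85 mm) begins 54 mm behind the grasp point. The pads swing forward as they close: fully open they stand 13 mm farther back than shut.
Start: joints at [-1.337, 0.332, -0.065, 1.46, 0.022, 1.35, -0.088], TCP at [0.159, 0.605, 0.194] pointing down, gripper open.
Joint ranges: [-2.6, 2.6], [-0.5, 2.12], [-1.47, 1.34], [0.16, 2.42], [-1.27, 4.41], [0.06, 2.06], [-2.6, 2.6]. Speed limits (rad/s): [2.22, 2.22, 2.79, 2.79, 3.14, 3.14, 3.14].

## Interface

Orientations are given as a unit quaternion [x, y, z, w].
In Python, from workcell import monitor, eyes, ticket, models gives the robot as it stands.
- The arm moves only by the tool servo_tool, never from a script. Its argument "motion" is a list of rows, each a list of 7 numbers: the opening, from 0 (shut) to 1 (fully open), then the shift along the tool's x, y, z in m, then the turn, a rotation vector about the tool's x, y, z in degrees. In form: [[fingers, tx, ty, tz, rx, ry, rz], ...]. A call has 1 to 20 rows; each row is the pose to reach, as a shift and turn from the pose commanded when the call began, along the tool's axes at that moment; what a row does not reach only later rows make up. A row lasts 1/8 s, in which the tool goes at most 62.5 mm and 10.7 degrees, less where a joint would pass 70% of its speed; a pose out of reach is approached as far as the arm can. A call with a gripper value outside its range is refused whole. The fingers move at their own pace and stop on an object; "grip_force" is the grip in N (left out, the last holds). Time passes only in rows, so rows that repeat a pose let the fingers close. It gives the time, the measured TCP pose, the force and the opening at its end, in the units of the state.
- monitor.get_obs(): the state, without advancing time (a new reading comes with each control period).
- eyes.camera(name): name is "scene" or "top" or "wrist"; returns (picture, depth): 384x512x3 uint8, blue, green, red; 384x512 float32, m along the optical axis (not along the pixel's ray), 0 where there is no reading.
- eyes.camera_info(name): a dict with "intrinsics" (3x3 intrinsics, pixels), "extrinsics" (4x4, takes a point from world to camera coordinates); the wrist camera has in their place "tool_from_camera" (4x4, takes a point from camera to tool coordinates, whose origin is the TCP and whose axes are the tool frame's). Camera axes: x right, y down, z forward; pixel columns grow to the right and rows downward; lengths in m; the calibration is good to about 2 mm. A picture is of the moment at which its call begins: read the wrist's pose just before it. camera_info takes no time and is no camera call.
- ticket.hand_in(): hands the job in, once; it reports no verdict.
Trained networks look in the newest picture that a camera, given by its name, has taken for a name from the list of things; names that differ only in an ending like _2 or _b are one class to them, and where a whole thing is asked for, a point or a joint stands for the part that bears it (a point fixed in the world has none). Each returns a list of dicts, best first, with "confidence" (0 to 1); they miss things now and then, are a little off and sometimes report something else, mostly with a low value. They report only what shows in the picture. A call takes as long as a camera call.
- models.boxes_of(camera, thing): "point" ([x, y, z] in m, in the coordinates of the camera as it stood for that picture, good to about 4 mm: the middle of the surface that is visible of it).
The state is a dict: "clock": time; "joint_pos": joint angles; "joint_velocities": joint speeds; "tau": joint torques, N m; "position": TCP position; "ee_rot": TCP orientation; "ft_force": force on the tool from outside, world axes, zero at the start; "torque": the same for the moment, N m; "grip_width": opening from 0.0 (shut) to 1.0 (fully open).
Only numpy, scipy, OpenCV 4.12 (cv2) and the standard library are available. Lean on these libraries where they do the work, as an engineer would, in place of code of your own. Each camera call takes 0.05 s, during which the arm holds its last target. There are 200 camera calls.

## Working session

There is one attempt and no reset: what is moved stays moved. The work goes in short steps, Python scripts to look and compute and a tool call to move; the robot and the scene stay as the last step left them, time stands still between calls to the robot, and variables do not carry over. Pictures are saved under pics/ and viewed, about 8 in all and at most 12, crops included, and the job is handed in when it is done.

Besides the shell and the picture viewer there is one more tool, called by a JSON object that holds its "method" and its "body". servo_tool: Moves the arm, as the interface text tells. Its arguments: {"type":"object","properties":{"motion":{"type":"array"},"grip_force":{"type":"number"}},"required":["motion"]}

```bash
mkdir -p pics; cat > h.py <<'E'
import numpy as np, cv2
from scipy.spatial.transform import Rotation as R
from workcell import monitor, eyes, ticket, models
def cloud(n):
    o=monitor.get_obs(); im,d=eyes.camera(n); i=eyes.camera_info(n); K=np.array(i["intrinsics"])
    v,u=np.mgrid[:384,:512]; P=np.stack([(u-K[0,2])/K[0,0]*d,(v-K[1,2])/K[1,1]*d,d],-1)
    T=c2w(n,i,o); W=P@T[:3,:3].T+T[:3,3]; W[d==0]=np.nan
    return im,W,T
def c2w(n,i,o):
    if n=="wrist":
        T=np.eye(4);T[:3,:3]=R.from_quat(o["ee_rot"]).as_matrix();T[:3,3]=o["position"]
        return T@np.array(i["tool_from_camera"])
    return np.linalg.inv(np.array(i["extrinsics"]))
E
python3 - <<'E'
from h import *
print(monitor.get_obs())
for n in("top","scene"):
    im,W,T=cloud(n); np.savez(f"{n}.npz",im=im,W=W,T=T)
    cv2.imwrite(f"pics/{n}.png",cv2.resize(im,(800,600),interpolation=cv2.INTER_CUBIC))
    print(n,T[:3,3].round(3))
    for t in "stand bin parts_tray offcut_a slug_1 stick holder block_1 bottle bit_block channel".split():
        try: print(t,[(round(r["confidence"],2),(T[:3,:3]@r["point"]+T[:3,3]).round(3).tolist()) for r in models.boxes_of(n,t)])
        except Exception as e: print(t,e)
E
```

```text
{'clock': 0.0, 'joint_pos': array([-1.33660284,  0.33286049, -0.06469992,  1.46095677,  0.02162078,
        1.34988849, -0.08847015]), 'joint_velocities': array([-0.00157976,  0.00175497, -0.00109862,  0.00088531,  0.00168151,
       -0.00118632, -0.00010318]), 'tau': array([ 1.56335618e-04, -6.25446296e+01,  4.91460145e-02, -3.91602230e+01,
        1.62475300e-02,  1.00113181e-02,  1.51330391e-05]), 'position': array([0.1586435 , 0.60408444, 0.1927157 ]), 'ee_rot': array([ 7.91809961e-01,  6.10767128e-01, -5.33500450e-04,  4.66121811e-04]), 'ft_force': array([ 0.27683689,  0.38443343, -0.51383913]), 'torque': array([-0.00842397,  0.00772837, -0.01318895]), 'grip_width': 0.9981100780926511}
top [0.527 0.012 0.992]
stand [(0.84, [0.56, 0.002, 0.105])]
bin [(0.86, [0.595, 0.243, 0.001])]
parts_tray [(0.62, [0.601, -0.247, 0.008])]
offcut_a [(0.73, [0.513, 0.126, 0.125]), (0.7, [0.506, -0.037, 0.126]), (0.61, [0.596, 0.248, 0.001])]
slug_1 [(0.41, [0.593, 0.049, 0.115]), (0.22, [0.593, 0.246, 0.001])]
stick [(0.74, [0.388, 0.278, 0.082])]
holder [(0.81, [0.4, 0.269, 0.008]), (0.48, [0.5
[... 230 characters left out ...]
0.006, 0.1])]
scene [ 1.327 -0.347  0.739]
stand [(0.92, [0.632, -0.025, 0.104])]
bin [(0.56, [0.636, 0.257, 0.037])]
parts_tray [(0.91, [0.605, -0.224, 0.036]), (0.51, [0.83, 0.104, 0.021])]
offcut_a [(0.77, [0.607, -0.028, 0.132]), (0.73, [0.518, 0.127, 0.108]), (0.66, [0.513, -0.042, 0.115]), (0.57, [0.83, 0.105, 0.021])]
slug_1 []
stick [(0.57, [0.389, 0.281, 0.091])]
holder [(0.64, [0.405, 0.272, 0.024])]
block_1 [(0.82, [0.468, 0.03, 0.123]), (0.65, [0.476, -0.129, 0.127]), (0.36, [0.516, 0.127, 0.108])]
bottle [(0.71, [0.408, -0.281, 0.072]), (0.2, [0.637, -0.021, 0.102])]
bit_block [(0.82, [0.634, -0.024, 0.097])]
channel [(0.59, [0.637, -0.024, 0.1]), (0.25, [0.606, -0.028, 0.133])]
```

View pics/top.png

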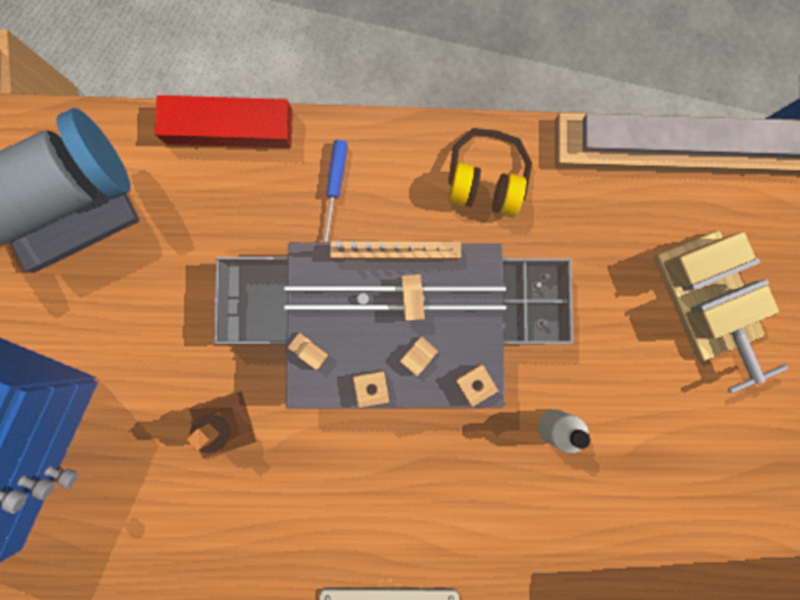

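View pics/scene.png

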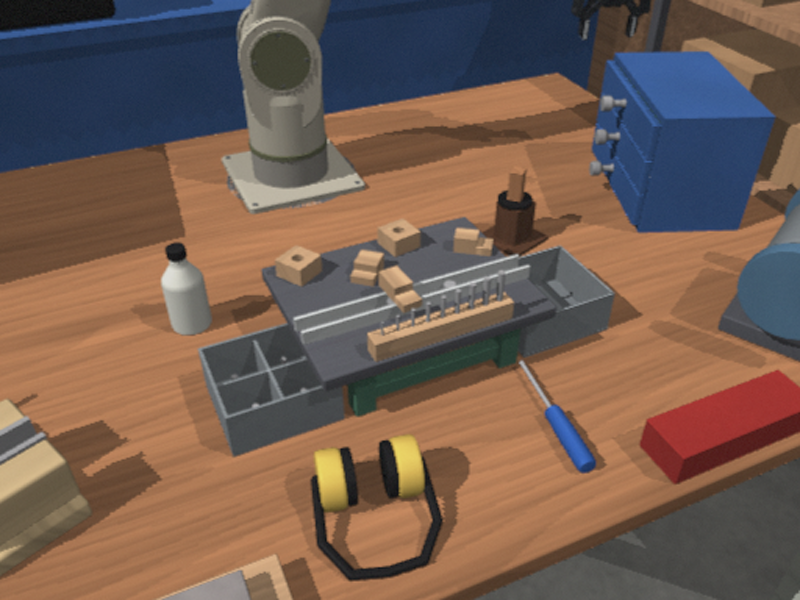

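The bin is on the left (+y) and the divided tray on the right. Slug_2 shows at (363,298). Offcut_c at (413,298) probably hides slug_1. A and b are at (307,351) and (419,356), and the stick stands in its holder at (207,437).

```bash
python3 - <<'E'
from h import *
d=np.load("top.npz");im,W=d["im"],d["W"]; s=np.load("scene.npz")
def rect(P):
    (c,wh,a)=cv2.minAreaRect(P[:,:2].astype(np.float32)*1000); return np.round(c,1),np.round(wh,1),round(a,1),len(P)
def near(W,x,y,r,z0,z1):
    P=W.reshape(-1,3);P=P[~np.isnan(P[:,0])]
    return P[(np.hypot(P[:,0]-x,P[:,1]-y)<r)&(P[:,2]>z0)&(P[:,2]<z1)]
print("plate z",np.nanmedian(near(W,.52,.04,.02,.08,.115)[:,2]))
for n,x,y,zt,zl in[("a1",.513,.126,.126,.113),("a2",.506,-.037,.125,.112),("c",.597,-.028,.144,.132),("b1",.454,.036,.128,.05),("b2",.467,-.128,.128,.05),("stick",.388,.278,.136,.078)]:
  for cn,w in(("top",W),("scene",s["W"])):
    hi=near(w,x,y,.05,zt-.005,zt+.006); lo=near(w,x,y,.05,zl-.004,zl+.004)
    print(n,cn,"hi",*(rect(hi) if len(hi)>5 else ["-"]), "z",hi[:,2].mean().round(4) if len(hi) else 0,"lo",*(rect(lo) if len(lo)>5 else ["-"]))
P=W.reshape(-1,3);P=P[~np.isnan(P[:,0])]
m=P[(P[:,2]>.096)&(P[:,2]<.106)&(P[:,0]>.4)&(P[:,0]<.72)&(abs(P[:,1])<.2)];print("plate",rect(m))
gray=im.min(2).reshape(-1); Q=W.reshape(-1,3)
k=(gray>190)&(Q[:,0]>.55)&(Q[:,0]<.65)&(abs(Q[:,1])<.2)
k[np.isnan(Q[:,0])]=0
r=Q[k]; 
for lo,hi in((.57,.597),(.597,.63)):
    t=r[(r[:,0]>lo)&(r[:,0]<hi)];print("rail",np.polyfit(t[:,1],t[:,0],1),len(t),t[:,2].mean())
print("slug2",rect(near(W,.593,.049,.012,.112,.119)))
sh=near(W,.397,.273,.05,.068,.083);print("collar",rect(sh))
c=im[170:225,160:270];cv2.imwrite("pics/crop1.png",cv2.resize(c,None,fx=7,fy=7,interpolation=cv2.INTER_CUBIC))
E
```

```text
plate z 0.1010410329128496
a1 top hi [504.7 122.5] [33.8 28. ] 55.0 179 z 0.1272 lo [511.1 131.5] [55.6 28.3] 54.7 109
a1 scene hi [506.5 124. ] [33.8 32.7] 54.3 118 z 0.1246 lo [512.2 133.9] [54.7 34.6] 55.5 113
a2 top hi [500.5 -32.7] [33.9 33.8] 49.7 209 z 0.1249 lo [513.9 -43.9] [34.4 30.4] 51.4 92
a2 scene hi [501.6 -31.2] [34.6 38.8] 52.4 153 z 0.1229 lo [509.8 -38. ] [34.8 50.3] 49.0 129
c top hi [583.5 -27.5] [42.7 28. ] 2.2 230 z 0.1451 lo [595.  -24.4] [69.3 26.2] 0.9 113
c scene hi [585.  -25.5] [47.3 29.7] 6.5 203 z 0.1428 lo [598.  -24.4] [68.7 30. ] 6.5 174
b1 top hi [455.7  33.8] [46.1 45.9] 11.7 349 z 0.1291 lo -
b1 scene hi [456.8  34.7] [50.7 48. ] 11.6 235 z 0.1264 lo -
b2 top hi [ 464.1 -126.3] [46.6 46.1] 32.1 351 z 0.1289 lo -
b2 scene hi [ 466.  -124.9] [49.4 49.4] 31.1 272 z 0.1267 lo -
stick top hi [379.6 284.9] [22.6 25. ] 46.9 118 z 0.1369 lo [380.9 283.5] [59.8 53.6] 30.5 163
stick scene hi [384.3 286.6] [26.6 25.2] 60.0 48 z 0.1343 lo [381.7 287. ] [58.2 62.9] 22.7 166
plate (array([554.8,  -1.3]), array([259.5, 341. ]), 0.9, 11218)
rail [-0.01834399  0.58135804] 246 0.12102500802914326
rail [-0.02199841  0.60953533] 247 0.12072855074484291
slug2 (array([593.1,  50.7]), array([14.6, 14.5]), 1.3, 36)
collar (array([380.3, 283.4]), array([58.8, 54.9]), 27.2, 248)
```

```bash
cat >> h.py <<'E'
def rel(*wps):
    "each (x,y,z mm, tool-x yaw deg); prints shift (m) and rotvec (deg) from the present pose"
    o=monitor.get_obs(); p=o["position"]; C=R.from_quat(o["ee_rot"])
    print("t",round(o["clock"],2),"p",p.round(4),"yaw",round(np.degrees(np.arctan2(*C.as_matrix()[1::-1,0])),1),"f",o["ft_force"].round(1),"g",round(o["grip_width"],3),"q7",o["joint_pos"][6].round(2))
    for x,y,z,a in wps:
        best=min((C.inv()*R.from_euler("z",a+k,degrees=True)*R.from_euler("x",180,degrees=True) for k in(0,180)),key=lambda r:r.magnitude())
        print((x,y,z,a),C.inv().apply(np.array([x,y,z])/1000-p).round(4).tolist(),best.as_rotvec(degrees=True).round(1).tolist())
E
python3 - <<'E'
from h import *
W=np.load("top.npz")["W"].reshape(-1,3);W=W[~np.isnan(W[:,0])]
c=W[(W[:,1]>.38)&(W[:,0]<.55)&(W[:,2]>.03)];print("cab",c.min(0),c.max(0))
rel((230,420,250,-35),(505.5,123,190,-35),(505.5,123,103,-35))
E
```

```text
cab [0.17788744 0.49114583 0.03004062] [0.51454371 0.64649742 0.22421282]
t 1.2 p [0.1587 0.6045 0.1935] yaw 75.3 f [ 0.4 -0.2  0.7] g 1.004 q7 -0.09
(230, 420, 250, -35) [-0.1604, 0.1158, -0.0565] [0.0, -0.0, -69.7]
(505.5, 123, 190, -35) [-0.3777, 0.4577, 0.0035] [0.0, -0.0, -69.7]
(505.5, 123, 103, -35) [-0.3777, 0.4577, 0.0905] [0.0, -0.0, -69.7]
```

{"method": "servo_tool", "body": {"motion": [[0.7,-0.05,0.02,-0.056,0,0,0],[0.7,-0.16,0.116,-0.056,0,0,-35],[0.7,-0.16,0.116,-0.056,0,0,-69.7],[0.7,-0.16,0.116,-0.056,0,0,-69.7],[0.7,-0.16,0.116,-0.056,0,0,-69.7],[0.7,-0.378,0.458,-0.03,0,0,-69.7],[0.7,-0.378,0.458,-0.03,0,0,-69.7],[0.7,-0.378,0.458,-0.03,0,0,-69.7],[0.7,-0.378,0.458,-0.02,0,0,-69.7],[0.7,-0.378,0.458,0.0,0,0,-69.7],[0.7,-0.378,0.458,0.004,0,0,-69.7],[0.7,-0.378,0.458,0.004,0,0,-69.7],[0.7,-0.378,0.458,0.004,0,0,-69.7],[0.7,-0.378,0.458,0.004,0,0,-69.7]], "grip_force": 30}}

```text
clock: 2.95
position: [0.5055, 0.1231, 0.1895]
ee_rot: [0.301, 0.954, 0.0, -0.0]
ft_force: [-0.1, 0.1, 0.5]
grip_width: 0.701
```

```bash
python3 - <<'E'
from h import *
rel((505.5,123,103,-35),(505.5,123,190,-35),(575,245,160,-35),(575,245,70,-35))
im,W,T=cloud("wrist")
cv2.imwrite("pics/w1.png",im)
P=W.reshape(-1,3);P=P[~np.isnan(P[:,0])]
h=P[(np.hypot(P[:,0]-.506,P[:,1]-.123)<.05)&(P[:,2]>.12)&(P[:,2]<.131)]
print(cv2.minAreaRect(h[:,:2].astype(np.float32)*1000),len(h),h[:,2].mean() if len(h) else 0)
E
```

```text
t 2.95 p [0.5055 0.1231 0.1895] yaw 145.0 f [-0.1  0.1  0.5] g 0.701 q7 2.25
(505.5, 123, 103, -35) [-0.0001, -0.0001, 0.0865] [0.0, -0.0, -0.0]
(505.5, 123, 190, -35) [-0.0001, -0.0001, -0.0005] [0.0, -0.0, -0.0]
(575, 245, 160, -35) [0.0129, 0.1397, 0.0296] [0.0, -0.0, -0.0]
(575, 245, 70, -35) [0.0129, 0.1397, 0.1196] [0.0, -0.0, -0.0]
((504.028076171875, 124.02033233642578), (34.302337646484375, 27.99188232421875), 54.914794921875) 1229 0.12563806579973008
```

{"method": "servo_tool", "body": {"motion": [[0.7,0.001,0,0.05,0,0,0],[0.7,0.001,0,0.08,0,0,0],[0.7,0.001,0,0.0865,0,0,0],[0.7,0.001,0,0.0865,0,0,0],[0.2,0.001,0,0.0865,0,0,0],[0.2,0.001,0,0.0865,0,0,0],[0.2,0.001,0,0.0865,0,0,0],[0.2,0.001,0,0.0865,0,0,0],[0.2,0.001,0,0.04,0,0,0],[0.2,0.001,0,0.0,0,0,0],[0.2,0.006,0.06,0.0,0,0,0],[0.2,0.013,0.12,0.0,0,0,0],[0.2,0.013,0.14,0.03,0,0,0],[0.2,0.013,0.14,0.08,0,0,0],[0.2,0.013,0.14,0.12,0,0,0],[0.2,0.013,0.14,0.12,0,0,0]], "grip_force": 35}}

```text
clock: 5.0
position: [0.5733, 0.2438, 0.0666]
ee_rot: [0.301, 0.954, -0.002, -0.002]
ft_force: [0.6, 0.2, 0.8]
grip_width: 0.206
```

```bash
python3 - <<'E'
from h import *
rel((575,245,170,-35),(501,-32,190,50),(501,-32,102,50))
E
```

```text
t 5.0 p [0.5733 0.2438 0.0666] yaw 145.0 f [0.6 0.2 0.8] g 0.206 q7 2.19
(575, 245, 170, -35) [-0.0005, 0.0014, -0.1034] [-0.3, -0.1, -0.0]
(501, -32, 190, 50) [-0.0988, -0.268, -0.1222] [-0.1, -0.3, -85.0]
(501, -32, 102, 50) [-0.099, -0.2675, -0.0342] [-0.1, -0.3, -85.0]
```

```bash
python3 - <<'E'
from h import *
im,W,T=cloud("top"); im2,W2,_=cloud("wrist")
cv2.imwrite("pics/t2.png",np.hstack([cv2.resize(im[140:290,100:350],(500,300)),cv2.resize(im2,(300,225))[:300] if 0 else cv2.copyMakeBorder(cv2.resize(im2,(300,225)),0,75,0,0,0)]))
P=W.reshape(-1,3);P=P[~np.isnan(P[:,0])]
h=P[(np.hypot(P[:,0]-.506,P[:,1]-.123)<.05)&(P[:,2]>.12)&(P[:,2]<.131)]
print(cv2.minAreaRect(h[:,:2].astype(np.float32)*1000),len(h))
E
```

```text
((504.5951232910156, 122.46819305419922), (33.63920211791992, 28.233909606933594), 54.31576156616211) 180
```

View pics/t2.png

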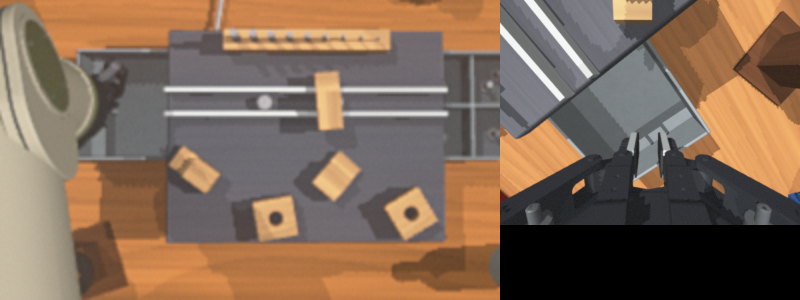

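The picture shows offcut_a unmoved on the plate at (193,170). The jaws hadn't finished closing when I lifted, so I'll go back and give them more time.

{"method": "servo_tool", "body": {"motion": [[0.7,0,0,-0.06,0,0,0],[0.7,0,0,-0.12,0,0,0],[0.7,-0.006,-0.06,-0.12,0,0,0],[0.7,-0.012,-0.12,-0.12,0,0,0],[0.7,-0.012,-0.14,-0.12,0,0,0],[0.7,-0.012,-0.14,-0.08,0,0,0],[0.7,-0.012,-0.14,-0.045,0,0,0],[0.7,-0.012,-0.14,-0.034,0,0,0],[0.7,-0.012,-0.14,-0.034,0,0,0],[0.2,-0.012,-0.14,-0.034,0,0,0],[0.2,-0.012,-0.14,-0.034,0,0,0],[0.2,-0.012,-0.14,-0.034,0,0,0],[0.2,-0.012,-0.14,-0.034,0,0,0],[0.2,-0.012,-0.14,-0.034,0,0,0],[0.2,-0.012,-0.14,-0.034,0,0,0],[0.2,-0.012,-0.14,-0.034,0,0,0],[0.2,-0.012,-0.14,-0.034,0,0,0]], "grip_force": 35}}

```text
clock: 7.22
position: [0.5049, 0.1232, 0.1035]
ee_rot: [0.301, 0.954, 0.0, -0.0]
ft_force: [-0.0, -0.3, 0.0]
grip_width: 0.202
```

{"method": "servo_tool", "body": {"motion": [[0,0,0,0,0,0,0],[0,0,0,0,0,0,0],[0,0,0,0,0,0,0]]}}

```text
clock: 7.6
position: [0.5049, 0.1231, 0.1035]
ee_rot: [0.301, 0.954, 0.0, 0.0]
ft_force: [0.3, -0.1, -0.2]
grip_width: 0.0
```

```bash
python3 - <<'E'
from h import *
im2,W2,_=cloud("wrist"); cv2.imwrite("pics/w3.png",im2)
rel((575,245,170,-35))
E
```

```text
t 7.65 p [0.5049 0.1232 0.1035] yaw 145.0 f [-0.6  0.1 -0.4] g -0.0 q7 2.28
(575, 245, 170, -35) [0.0125, 0.14, -0.0665] [0.0, -0.0, -0.0]
```

View pics/w3.png

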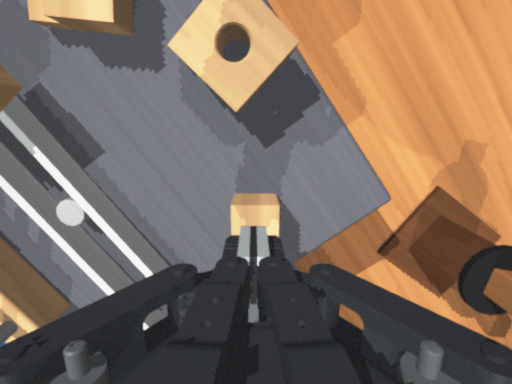

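The shut finger tips are at (253,232) and offcut_a's lit end is at (255,212). They closed on nothing, so I'll check the tip position against the depth.

```bash
python3 - <<'E'
from h import *
o=monitor.get_obs(); im,W,T=cloud("wrist"); C=R.from_quat(o["ee_rot"])
for r in (196,204,212,220,226,230,234,240,250,265,285):
    for c in (245,253,261): print(r,c,(W[r,c]*1000).round(1),(C.inv().apply(W[r,c]-o["position"])*1000).round(1),end=" | ")
    print()
print(np.array(eyes.camera_info("wrist")["tool_from_camera"]).round(3))
im,W,T=cloud("top")
P=W.reshape(-1,3);P=P[~np.isnan(P[:,0])]
for z in(.1255,.14,.16,.18):
  h=P[(np.hypot(P[:,0]-.506,P[:,1]-.123)<.05)&(abs(P[:,2]-z)<.008)]
  print(z,len(h),h.mean(0) if len(h) else "")
E
```

```text
196 245 [498.9 106.9 106.7] [ -4.4 -16.8  -3.2] | 196 253 [494.9 110.1 105.3] [  0.7 -16.4  -1.8] | 196 261 [490.5 112.6 107. ] [  5.8 -16.9  -3.5] | 
204 245 [498.6 107.2 123.5] [ -4.  -16.7 -20. ] | 204 253 [494.7 109.8 123.9] [  0.7 -16.8 -20.4] | 204 261 [490.9 112.5 123.8] [  5.3 -16.8 -20.3] | 
212 245 [501.  110.7 125.7] [ -4.  -12.5 -22.2] | 212 253 [497.2 113.4 125.4] [  0.7 -12.4 -21.9] | 212 261 [493.3 115.9 126.1] [  5.3 -12.6 -22.6] | 
220 245 [503.8 114.6 125.9] [ -4.   -7.7 -22.4] | 220 253 [499.9 117.2 126.2] [  0.7  -7.8 -22.7] | 220 261 [496.1 120.  125.9] [  5.3  -7.6 -22.4] | 
226 245 [501.3 112.  144.5] [ -3.5 -11.2 -41. ] | 226 253 [497.7 114.1 145.3] [  0.7 -11.6 -41.8] | 226 261 [494.3 116.3 145.7] [  4.8 -11.7 -42.2] | 
230 245 [500.9 111.7 151. ] [ -3.3 -11.7 -47.5] | 230 253 [497.5 113.7 151.7] [  0.7 -12.  -48.2] | 230 261 [494.2 116.  151.8] [  4.6 -12.  -48.3] | 
234 245 [501.1 112.2 154.8] [ -3.2 -11.2 -51.4] | 234 253 [497.9 114.3 155. ] [  0.7 -11.3 -51.6] | 234 261 [494.5 116.2 155.9] [  4.5 -11.7 -52.4] | 
240 245 [500.5 111.8 163.1] [ -3.  -11.8 -59.7] | 240 253 [497.7 114.  162.7] [  0.6 -11.6 -59.2] | 240 261 [494.7 116.1 162.6] [  4.3 -11.6 -59.1] | 
250 245 [500.2 111.8 173.5] [ -2.7 -12.  -70. ] | 250 253 [497.7 114.1 172.7] [  0.6 -11.6 -69.2] | 250 261 [494.9 115.9 172.9] [  4.  -11.6 -69.4] | 
265 245 [499.8 111.8 186.6] [ -2.4 -12.3 -83.1] | 265 253 [499.8 117.  178.9] [  0.6  -8.  -75.4] | 265 261 [494.6 114.7 187.8] [  3.6 -12.9 -84.3] | 
285 245 [502.2 115.5 193. ] [ -2.2  -7.9 -89.5] | 285 253 [505.4 125.  178. ] [  0.6   1.8 -74.5] | 285 261 [496.3 116.8 196.6] [  3.4 -10.2 -93.1] | 
[[ 1.    -0.001  0.     0.001]
 [ 0.     0.966  0.259 -0.066]
 [-0.    -0.259  0.966 -0.18 ]
 [ 0.     0.     0.     1.   ]]
0.1255 0 
0.14 0 
0.16 0 
0.18 0
```

```bash
python3 - <<'E'
from h import *
o=monitor.get_obs(); im,W,T=cloud("wrist"); C=R.from_quat(o["ee_rot"])
for r in range(219,230): print(r,(C.inv().apply(W[r,253]-o["position"])*1000).round(1),im[r,253],(C.inv().apply(W[r,247]-o["position"])*1000).round(1))
im,W,T=cloud("scene")
P=W.reshape(-1,3);c=im.reshape(-1,3).astype(int)
k=(np.hypot(P[:,0]-.505,P[:,1]-.123)<.03)&(P[:,2]>.129)
Q=P[k];i=np.argsort(Q[:,2]);print(len(Q));print((Q[i[:12]]*1000).round(0).tolist());print(c[k][i[:12]].tolist())
E
```

```text
219 [  0.7  -8.1 -22. ] [139 190 228] [ -2.8  -8.6 -23.2]
220 [  0.7  -7.7 -22.5] [134 187 227] [ -2.8  -7.8 -22.9]
221 [  0.7  -6.9 -22. ] [138 189 228] [ -2.8  -6.8 -21.8]
222 [  0.7  -6.1 -21.7] [136 189 229] [ -2.8  -6.4 -22.2]
223 [  0.7  -5.7 -22.2] [134 187 227] [ -2.8  -6.1 -23.2]
224 [  0.7  -4.9 -21.8] [133 185 226] [ -2.8  -5.1 -22.1]
225 [  0.7  -4.8 -23. ] [119 165 208] [ -2.8  -4.5 -22.3]
226 [  0.7 -11.4 -41.4] [ 70  87 105] [ -2.4 -11.6 -41.8]
227 [  0.7 -11.7 -43.5] [49 52 53] [ -2.4 -11.8 -43.7]
228 [  0.7 -11.6 -44.5] [47 46 46] [ -2.4 -11.7 -44.9]
229 [  0.7 -11.4 -45.5] [44 45 46] [ -2.3 -11.4 -45.6]
378
[[508.0, 115.0, 141.0], [509.0, 117.0, 141.0], [508.0, 113.0, 141.0], [512.0, 121.0, 142.0], [513.0, 123.0, 142.0], [515.0, 127.0, 142.0], [512.0, 118.0, 142.0], [504.0, 112.0, 142.0], [507.0, 113.0, 144.0], [518.0, 122.0, 145.0], [518.0, 128.0, 146.0], [517.0, 126.0, 146.0]]
[[109, 114, 119], [95, 101, 107], [120, 125, 130], [91, 93, 94], [93, 95, 97], [95, 91, 90], [93, 97, 100], [123, 120, 117], [113, 112, 109], [92, 92, 92], [85, 89, 101], [90, 88, 86]]
```

Both the wrist and scene depth put the real finger tips about 39 mm behind the reported TCP (z≈0.142 when it reads 0.1035). I'll apply that offset to every height from here on.

{"method": "servo_tool", "body": {"motion": [[0.7,0,0,-0.01,0,0,0],[0.7,0,0,-0.01,0,0,0],[0.7,0,0,-0.01,0,0,0],[0.7,0,0,-0.01,0,0,0],[0.7,0,0,0.02,0,0,0],[0.7,0,0,0.03,0,0,0],[0.7,0,0,0.037,0,0,0],[0.7,0,0,0.037,0,0,0],[0.1,0,0,0.037,0,0,0],[0.1,0,0,0.037,0,0,0],[0.1,0,0,0.037,0,0,0],[0.1,0,0,0.037,0,0,0],[0.1,0,0,0.037,0,0,0]], "grip_force": 35}}

```text
clock: 9.48
position: [0.5054, 0.1234, 0.0672]
ee_rot: [0.301, 0.954, 0.001, 0.0]
ft_force: [-1.0, 0.1, 6.2]
grip_width: 0.319
```

{"method": "servo_tool", "body": {"motion": [[0.1,0,0,-0.05,0,0,0],[0.1,0.003,0.03,-0.06,0,0,0],[0.1,0.008,0.085,-0.06,0,0,0],[0.1,0.013,0.14,-0.05,0,0,0],[0.1,0.013,0.14,0.0,0,0,0],[0.1,0.013,0.14,0.035,0,0,0],[0.1,0.013,0.14,0.035,0,0,0],[0.7,0.013,0.14,0.035,0,0,0],[0.7,0.013,0.14,0.035,0,0,0],[0.7,0.013,0.14,0.035,0,0,0],[0.7,0.013,0.14,-0.02,0,0,0],[0.7,0.013,0.14,-0.07,0,0,0],[0.7,0.013,0.14,-0.1,0,0,0],[0.7,0.013,0.14,-0.1,0,0,0]]}}

```text
clock: 11.22
position: [0.5761, 0.2459, 0.17]
ee_rot: [0.301, 0.954, 0.002, 0.002]
ft_force: [-0.1, 0.0, -0.3]
grip_width: 0.699
```

```bash
python3 - <<'E'
from h import *
rel((501,-32,155,50),(501,-32,68,50))
im,W,T=cloud("wrist"); P=W.reshape(-1,3)
k=(abs(P[:,0]-.59)<.06)&(abs(P[:,1]-.23)<.05)&(P[:,2]<.06)&(P[:,2]>.012)
print("in bin",k.sum(),np.nanmean(P[k],0))
E
```

```text
t 11.22 p [0.5761 0.2459 0.17  ] yaw 145.0 f [-0.1  0.  -0.3] g 0.699 q7 2.17
(501, -32, 155, 50) [-0.0979, -0.2708, 0.0138] [0.2, 0.3, -85.0]
(501, -32, 68, 50) [-0.0977, -0.2712, 0.1008] [0.2, 0.3, -85.0]
in bin 1133 [0.58376906 0.24706353 0.025242  ]
```

{"method": "servo_tool", "body": {"motion": [[0.7,-0.02,-0.06,0.0,0,0,10.5],[0.7,-0.04,-0.11,0.0,0,0,21],[0.7,-0.06,-0.16,0.0,0,0,31.5],[0.7,-0.08,-0.22,0.0,0,0,42],[0.7,-0.098,-0.271,0.01,0,0,52.5],[0.7,-0.098,-0.271,0.014,0,0,63],[0.7,-0.098,-0.271,0.014,0,0,73.5],[0.7,-0.098,-0.271,0.014,0,0,84],[0.7,-0.098,-0.271,0.014,0,0,95],[0.7,-0.098,-0.271,0.014,0,0,95],[0.7,-0.098,-0.271,0.014,0,0,95]]}}

```text
clock: 12.65
position: [0.499, -0.0328, 0.152]
ee_rot: [0.905, 0.424, -0.0, -0.0]
ft_force: [-0.4, -1.2, -0.4]
grip_width: 0.701
```

```bash
python3 - <<'E'
from h import *
im,W,T=cloud("wrist");P=W.reshape(-1,3);P=P[~np.isnan(P[:,0])]
h=P[(np.hypot(P[:,0]-.501,P[:,1]+.032)<.04)&(P[:,2]>.12)&(P[:,2]<.131)]
print(cv2.minAreaRect(h[:,:2].astype(np.float32)*1000),len(h))
rel((501,-32,69,50),(501,-32,160,50),(605,232,160,50),(605,232,40,50))
E
```

```text
((499.0901184082031, -31.66518783569336), (34.124698638916016, 34.294151306152344), 50.01113510131836) 1978
t 12.7 p [ 0.4991 -0.0328  0.1522] yaw 50.2 f [ 0.1  0.3 -0. ] g 0.702 q7 0.91
(501, -32, 69, 50) [0.0019, 0.0009, 0.0832] [-0.0, 0.0, 0.2]
(501, -32, 160, 50) [0.0018, 0.0009, -0.0078] [-0.0, 0.0, 0.2]
(605, 232, 160, 50) [0.2712, -0.0882, -0.0079] [-0.0, 0.0, 0.2]
(605, 232, 40, 50) [0.2713, -0.0882, 0.1121] [-0.0, 0.0, 0.2]
```

{"method": "servo_tool", "body": {"motion": [[0.7,0.001,0,0.05,0,0,0],[0.7,0.001,0,0.076,0,0,0],[0.7,0.001,0,0.083,0,0,0],[0.7,0.001,0,0.083,0,0,0],[0.1,0.001,0,0.083,0,0,0],[0.1,0.001,0,0.083,0,0,0],[0.1,0.001,0,0.083,0,0,0],[0.1,0.001,0,0.083,0,0,0],[0.1,0.001,0,0.083,0,0,0],[0.1,0.001,0,0.04,0,0,0],[0.1,0.02,-0.006,0.0,0,0,0],[0.1,0.08,-0.025,-0.005,0,0,0],[0.1,0.135,-0.045,-0.005,0,0,0],[0.1,0.19,-0.063,-0.005,0,0,0],[0.1,0.245,-0.08,0.0,0,0,0],[0.1,0.271,-0.088,0.02,0,0,0],[0.1,0.271,-0.088,0.07,0,0,0],[0.1,0.271,-0.088,0.11,0,0,0],[0.1,0.271,-0.088,0.11,0,0,0]]}}

```text
clock: 15.08
position: [0.6041, 0.2307, 0.04]
ee_rot: [0.906, 0.423, -0.003, 0.0]
ft_force: [0.5, -0.4, 0.4]
grip_width: 0.393
```

```bash
python3 - <<'E'
from h import *
rel((584,-26.5,185,93),(584,-26.5,88,93))
E
```

```text
t 15.07 p [0.6041 0.2307 0.04  ] yaw 50.0 f [ 0.5 -0.4  0.4] g 0.393 q7 0.66
(584, -26.5, 185, 93) [-0.2107, 0.1496, -0.1443] [-0.2, 0.2, -43.0]
(584, -26.5, 88, 93) [-0.2102, 0.1498, -0.0473] [-0.2, 0.2, -43.0]
```

{"method": "servo_tool", "body": {"motion": [[0.7,0,0,0,0,0,0],[0.7,0,0,0,0,0,0],[0.7,0,0,0,0,0,0],[0.7,0,0,-0.06,0,0,0],[0.7,0,0,-0.12,0,0,0],[0.7,-0.045,0.032,-0.145,0,0,-10],[0.7,-0.095,0.067,-0.145,0,0,-20],[0.7,-0.145,0.103,-0.145,0,0,-30],[0.7,-0.195,0.138,-0.145,0,0,-40],[0.7,-0.211,0.15,-0.145,0,0,-43],[0.7,-0.211,0.15,-0.145,0,0,-43],[0.7,-0.211,0.15,-0.145,0,0,-43]]}}

```text
clock: 16.58
position: [0.5856, -0.0251, 0.1877]
ee_rot: [0.688, 0.725, 0.0, -0.0]
ft_force: [0.4, -0.6, -0.2]
grip_width: 0.697
```

```bash
python3 - <<'E'
from h import *
im,W,T=cloud("wrist");P=W.reshape(-1,3);P=P[~np.isnan(P[:,0])]
h=P[(np.hypot(P[:,0]-.584,P[:,1]+.0265)<.045)&(P[:,2]>.14)&(P[:,2]<.151)]
print(cv2.minAreaRect(h[:,:2].astype(np.float32)*1000),len(h))
rel((584,-26.5,90,92),(584,-26.5,160,93),(580,228,170,93),(580,228,40,93))
E
```

```text
((582.4556274414062, -26.03855323791504), (44.65055465698242, 28.006460189819336), 5.440937042236328) 1834
t 16.62 p [ 0.5856 -0.0249  0.1875] yaw 93.1 f [-0.4 -0.6  0.5] g 0.697 q7 1.72
(584, -26.5, 90, 92) [-0.0016, -0.0017, 0.0975] [0.0, -0.0, 1.1]
(584, -26.5, 160, 93) [-0.0016, -0.0017, 0.0275] [0.0, -0.0, 0.1]
(580, 228, 170, 93) [0.2528, 0.0079, 0.0177] [0.0, -0.0, 0.1]
(580, 228, 40, 93) [0.2527, 0.0079, 0.1477] [0.0, -0.0, 0.1]
```

{"method": "servo_tool", "body": {"motion": [[0.7,-0.001,-0.0025,0.05,0,0,-1.5],[0.7,-0.001,-0.0025,0.088,0,0,-1.5],[0.7,-0.001,-0.0025,0.097,0,0,-1.5],[0.7,-0.001,-0.0025,0.097,0,0,-1.5],[0.1,-0.001,-0.0025,0.097,0,0,-1.5],[0.1,-0.001,-0.0025,0.097,0,0,-1.5],[0.1,-0.001,-0.0025,0.097,0,0,-1.5],[0.1,-0.001,-0.0025,0.097,0,0,-1.5],[0.1,-0.001,-0.0025,0.097,0,0,-1.5],[0.1,-0.001,-0.0025,0.097,0,0,-1.5],[0.1,-0.001,-0.0025,0.05,0,0,-1.5],[0.1,0.02,0.0,0.02,0,0,-1.5],[0.1,0.08,0.003,0.018,0,0,-1.5],[0.1,0.14,0.005,0.018,0,0,-1.5],[0.1,0.2,0.007,0.018,0,0,-1.5],[0.1,0.25,0.008,0.03,0,0,-1.5],[0.1,0.25,0.008,0.08,0,0,-1.5],[0.1,0.25,0.008,0.13,0,0,-1.5],[0.1,0.25,0.008,0.13,0,0,-1.5]]}}

```text
clock: 19.0
position: [0.5779, 0.2223, 0.0546]
ee_rot: [0.679, 0.734, -0.003, -0.001]
ft_force: [-0.2, 0.1, 1.1]
grip_width: 0.315
```

```bash
python3 - <<'E'
from h import *
rel((581,284,200,47),(581,284,130,47))
rel((381,284.5,190,47),(381,284.5,65,47))
E
```

```text
t 19.0 p [0.5779 0.2223 0.0546] yaw 94.5 f [-0.2  0.1  1.1] g 0.315 q7 1.37
(581, 284, 200, 47) [0.0608, 0.0071, -0.1456] [-0.3, 0.3, 47.5]
(581, 284, 130, 47) [0.061, 0.0075, -0.0756] [-0.3, 0.3, 47.5]
t 19.0 p [0.5779 0.2223 0.0546] yaw 94.5 f [-0.2  0.1  1.1] g 0.315 q7 1.37
(381, 284.5, 190, 47) [0.077, -0.1922, -0.1344] [-0.3, 0.3, 47.5]
(381, 284.5, 65, 47) [0.0773, -0.1915, -0.0094] [-0.3, 0.3, 47.5]
```

{"method": "servo_tool", "body": {"motion": [[0.7,0,0,0,0,0,0],[0.7,0,0,0,0,0,0],[0.7,0,0,0,0,0,0],[0.7,0,0,-0.06,0,0,0],[0.7,0,-0.02,-0.12,0,0,10],[0.7,0.02,-0.07,-0.135,0,0,20],[0.7,0.045,-0.12,-0.135,0,0,30],[0.7,0.07,-0.175,-0.135,0,0,40],[0.7,0.077,-0.192,-0.135,0,0,47.5],[0.7,0.077,-0.192,-0.135,0,0,47.5],[0.7,0.077,-0.192,-0.135,0,0,47.5]]}}

```text
clock: 20.38
position: [0.3838, 0.2847, 0.1931]
ee_rot: [0.917, 0.399, 0.001, -0.0]
ft_force: [0.6, -0.8, -0.2]
grip_width: 0.698
```

```bash
python3 - <<'E'
from h import *
def rc(P): 
    r=cv2.minAreaRect(P[:,:2].astype(np.float32)*1000); return [np.round(x,1) for x in r],len(P)
im,W,T=cloud("wrist");P=W.reshape(-1,3);P=P[~np.isnan(P[:,0])]
h=P[(np.hypot(P[:,0]-.381,P[:,1]-.284)<.035)&(P[:,2]>.127)&(P[:,2]<.145)];print("handle",rc(h),h[:,2].mean())
h=P[(np.hypot(P[:,0]-.381,P[:,1]-.284)<.045)&(P[:,2]>.07)&(P[:,2]<.09)];print("collar",rc(h),h[:,2].mean())
ti,W,T=cloud("top");P=W.reshape(-1,3);P=P[~np.isnan(P[:,0])]
h=P[(abs(P[:,0]-.5955+.02*P[:,1])<.009)&(abs(P[:,1])<.165)&(P[:,2]>.108)&(P[:,2]<.125)];print("slugs",h[:,1].min(),h[:,1].max(),np.histogram(h[:,1],np.arange(-.15,.16,.01)))
cv2.imwrite("pics/t4.png",np.hstack([cv2.resize(ti[140:290,100:350],(400,240)),cv2.resize(im,(320,240))]))
rel((381,284.5,65,47))
E
```

```text
handle ([array([377.9, 287. ]), array([24. , 24.1]), np.float64(45.0)], 789) 0.13527330245538627
collar ([array([377.9, 286.8]), array([59.3, 59.9]), np.float64(26.2)], 1685) 0.08051983897515123
slugs -0.04356686114612414 0.05789494759337781 (array([ 0,  0,  0,  0,  0,  0,  0,  0,  0,  0,  8, 28,  5,  0,  0,  0,  0,
        0,  0, 19, 23,  0,  0,  0,  0,  0,  0,  0,  0,  0]), array([-1.50000000e-01, -1.40000000e-01, -1.30000000e-01, -1.20000000e-01,
       -1.10000000e-01, -1.00000000e-01, -9.00000000e-02, -8.00000000e-02,
       -7.00000000e-02, -6.00000000e-02, -5.00000000e-02, -4.00000000e-02,
       -3.00000000e-02, -2.00000000e-02, -1.00000000e-02,  1.38777878e-16,
        1.00000000e-02,  2.00000000e-02,  3.00000000e-02,  4.00000000e-02,
        5.00000000e-02,  6.00000000e-02,  7.00000000e-02,  8.00000000e-02,
        9.00000000e-02,  1.00000000e-01,  1.10000000e-01,  1.20000000e-01,
        1.30000000e-01,  1.40000000e-01,  1.50000000e-01]))
t 20.48 p [0.384  0.2844 0.1928] yaw 47.0 f [ 0.3 -0.6 -0.9] g 0.699 q7 0.09
(381, 284.5, 65, 47) [-0.0021, -0.0023, 0.1278] [0.0, -0.0, -0.0]
```

View pics/t4.png

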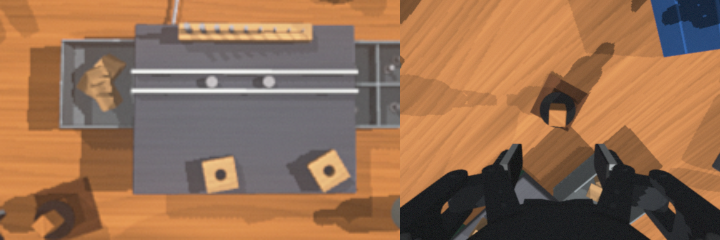

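All three offcuts lie in the bin at (100,82). Both slugs are free in the channel at (211,82) and (268,82), y≈-0.035 and +0.050. Next is the stick.

{"method": "servo_tool", "body": {"motion": [[0.7,-0.0022,-0.0047,0.06,0,0,1],[0.7,-0.0022,-0.0047,0.11,0,0,1],[0.7,-0.0022,-0.0047,0.13,0,0,1],[0.7,-0.0022,-0.0047,0.132,0,0,1],[0.7,-0.0022,-0.0047,0.132,0,0,1],[0.05,-0.0022,-0.0047,0.132,0,0,1],[0.05,-0.0022,-0.0047,0.132,0,0,1],[0.05,-0.0022,-0.0047,0.132,0,0,1],[0.05,-0.0022,-0.0047,0.132,0,0,1],[0.05,-0.0022,-0.0047,0.132,0,0,1],[0.05,-0.0022,-0.0047,0.132,0,0,1],[0.05,-0.0022,-0.0047,0.132,0,0,1]], "grip_force": 70}}

```text
clock: 21.98
position: [0.3785, 0.2871, 0.0614]
ee_rot: [0.921, 0.391, 0.001, -0.0]
ft_force: [-0.5, -1.3, 7.0]
grip_width: 0.27
```

```bash
python3 - <<'E'
from h import *
rel((379,286,200,46),(500,100,210,46),(597.5,-85,210,46))
E
```

```text
t 21.98 p [0.3785 0.2871 0.0614] yaw 46.0 f [-0.5 -1.3  7. ] g 0.27 q7 0.12
(379, 286, 200, 46) [-0.0002, 0.0011, -0.1386] [-0.0, -0.1, -0.0]
(500, 100, 210, 46) [-0.0499, 0.2173, -0.1488] [-0.0, -0.1, -0.0]
(597.5, -85, 210, 46) [-0.1152, 0.416, -0.1489] [-0.0, -0.1, -0.0]
```

{"method": "servo_tool", "body": {"motion": [[0.05,0,0,-0.04,0,0,0],[0.05,0,0,-0.09,0,0,0],[0.05,0,0,-0.14,0,0,0],[0.05,-0.005,0.03,-0.15,0,0,0],[0.05,-0.015,0.08,-0.15,0,0,0],[0.05,-0.029,0.13,-0.15,0,0,0],[0.05,-0.043,0.18,-0.15,0,0,0],[0.05,-0.058,0.23,-0.15,0,0,0],[0.05,-0.074,0.28,-0.15,0,0,0],[0.05,-0.09,0.33,-0.15,0,0,0],[0.05,-0.106,0.385,-0.15,0,0,0],[0.05,-0.115,0.416,-0.14,0,0,0],[0.05,-0.115,0.416,-0.125,0,0,0],[0.05,-0.115,0.416,-0.125,0,0,0],[0.05,-0.115,0.416,-0.125,0,0,0]]}}

```text
clock: 23.85
position: [0.5973, -0.0837, 0.1859]
ee_rot: [0.92, 0.391, 0.0, -0.0]
ft_force: [0.3, -1.0, -1.0]
grip_width: 0.275
```

```bash
python3 - <<'E'
from h import *
from scipy.optimize import least_squares
rel((597.2,-85,150,46))
im,W,T=cloud("scene");np.savez("s5.npz",im=im,W=W,T=T);P=W.reshape(-1,3);P=P[~np.isnan(P[:,0])]
c=P[(np.hypot(P[:,0]-.597,P[:,1]+.085)<.035)&(P[:,2]>.128)&(P[:,2]<.3)]
print(np.histogram(c[:,2],np.arange(.125,.3,.01)))
for a,b in((.13,.155),(.155,.18)):
    s=P[(np.hypot(P[:,0]-.597,P[:,1]+.085)<.03)&(P[:,2]>a)&(P[:,2]<b)]
    f=least_squares(lambda q:np.hypot(s[:,0]-q[0],s[:,1]-q[1])-.008,[.59,-.085],loss="soft_l1",f_scale=.002);print(a,f.x,len(s),s[:,2].min())
r=P[(P[:,2]>.1175)&(P[:,2]<.123)&(abs(P[:,0]-.5955+.02*P[:,1])<.024)&(abs(P[:,1])<.16)]
u=r[:,0]+.02*r[:,1]
print("rail hist",np.histogram(u,np.arange(.572,.622,.002)))
cv2.imwrite("pics/s5.png",cv2.resize(im[120:280,130:400],(800,474),interpolation=cv2.INTER_CUBIC))
E
```

```text
t 23.85 p [ 0.5973 -0.0837  0.1859] yaw 46.1 f [ 0.3 -1.  -1. ] g 0.275 q7 1.09
(597.2, -85, 150, 46) [-0.001, 0.0008, 0.0359] [-0.0, -0.0, 0.1]
(array([  0,  19,  31,  31,  32,  24,   0, 230, 160,  56,  97, 123, 124,
       161, 125, 127, 106]), array([0.125, 0.135, 0.145, 0.155, 0.165, 0.175, 0.185, 0.195, 0.205,
       0.215, 0.225, 0.235, 0.245, 0.255, 0.265, 0.275, 0.285, 0.295]))
0.13 [ 0.59880427 -0.0840669 ] 50 0.13740509593333472
0.155 [ 0.598809   -0.08389114] 84 0.15575705256067085
rail hist (array([ 0,  0,  4, 42, 69, 93, 57,  6,  0,  0,  0,  0,  1,  0,  0,  0,  0,
       18, 73, 75, 81, 27,  0,  0,  0]), array([0.572, 0.574, 0.576, 0.578, 0.58 , 0.582, 0.584, 0.586, 0.588,
       0.59 , 0.592, 0.594, 0.596, 0.598, 0.6  , 0.602, 0.604, 0.606,
       0.608, 0.61 , 0.612, 0.614, 0.616, 0.618, 0.62 , 0.622]))
```

View pics/s5.png

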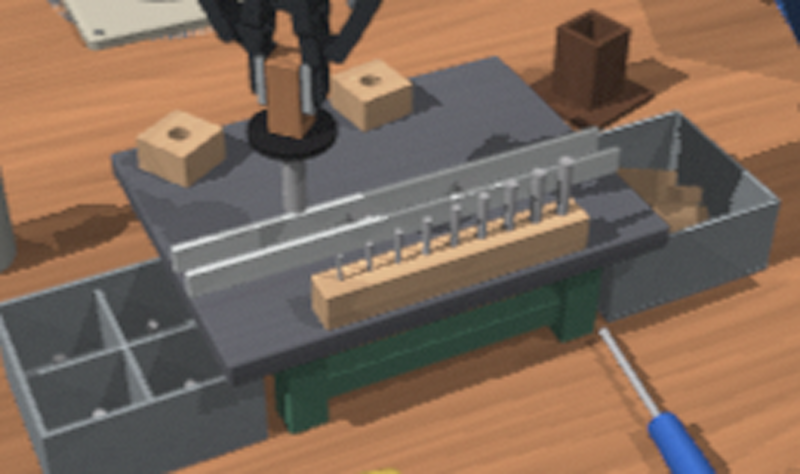

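The stem hangs upright over the channel at (292,190) in the crop. It is centred to about 0.5 mm between the rails and about 50 mm behind slug_1, so I'm descending slowly.

{"method": "servo_tool", "body": {"motion": [[0.05,0,0,0.01,0,0,0],[0.05,0,0,0.016,0,0,0],[0.05,0,0,0.021,0,0,0],[0.05,0,0,0.026,0,0,0],[0.05,0,0,0.031,0,0,0],[0.05,0,0,0.035,0,0,0],[0.05,0,0,0.035,0,0,0],[0.05,0,0,0.035,0,0,0]]}}

```text
clock: 24.9
position: [0.5974, -0.0852, 0.1506]
ee_rot: [0.921, 0.391, 0.0, 0.0]
ft_force: [-0.7, -0.9, -1.6]
grip_width: 0.271
```

```bash
python3 - <<'E'
from h import *
rel((597.2,-85,150,46))
im,W,T=cloud("scene");P=W.reshape(-1,3);P=P[~np.isnan(P[:,0])]
from scipy.optimize import least_squares
s=P[(np.hypot(P[:,0]-.597,P[:,1]+.085)<.025)&(P[:,2]>.126)&(P[:,2]<.158)]
print(least_squares(lambda q:np.hypot(s[:,0]-q[0],s[:,1]-q[1])-.008,[.59,-.085],loss="soft_l1",f_scale=.002).x,len(s))
E
```

```text
t 24.9 p [ 0.5974 -0.0852  0.1506] yaw 46.0 f [-0.7 -0.9 -1.6] g 0.271 q7 1.1
(597.2, -85, 150, 46) [0.0, -0.0002, 0.0006] [0.0, -0.0, -0.0]
[ 0.6118565  -0.08769863] 67
```

{"method": "servo_tool", "body": {"motion": [[0.05,0.0042,-0.0042,0,0,0,0],[0.05,0.0085,-0.0085,0,0,0,0],[0.05,0.0127,-0.0127,0,0,0,0],[0.05,0.017,-0.017,0,0,0,0],[0.05,0.0212,-0.0212,0,0,0,0],[0.05,0.0254,-0.0254,0,0,0,0],[0.05,0.0297,-0.0297,0,0,0,0],[0.05,0.0339,-0.0339,0,0,0,0],[0.05,0.0382,-0.0382,0,0,0,0],[0.05,0.0424,-0.0424,0,0,0,0],[0.05,0.0466,-0.0466,0,0,0,0],[0.05,0.0509,-0.0509,0,0,0,0],[0.05,0.0551,-0.0551,0,0,0,0],[0.05,0.0594,-0.0594,0,0,0,0],[0.05,0.0636,-0.0636,0,0,0,0],[0.05,0.0678,-0.0678,0,0,0,0],[0.05,0.0721,-0.0721,0,0,0,0],[0.05,0.0763,-0.0763,0,0,0,0],[0.05,0.0806,-0.0806,0,0,0,0],[0.05,0.0848,-0.0848,0,0,0,0]]}}

```text
clock: 27.45
position: [0.5952, 0.0352, 0.1505]
ee_rot: [0.921, 0.391, 0.0, -0.0]
ft_force: [-0.1, 0.8, -1.9]
grip_width: 0.272
```

```bash
python3 - <<'E'
from h import *
rel((592.3,160,150.5,46),(592.0,174,150.5,46))
E
```

```text
t 27.45 p [0.5952 0.0352 0.1505] yaw 46.0 f [-0.1  0.8 -1.9] g 0.272 q7 0.88
(592.3, 160, 150.5, 46) [0.0877, -0.0888, -0.0] [-0.0, -0.0, -0.0]
(592.0, 174, 150.5, 46) [0.0976, -0.0988, -0.0] [-0.0, -0.0, -0.0]
```

{"method": "servo_tool", "body": {"motion": [[0.05,0.0042,-0.0043,0,0,0,0],[0.05,0.0084,-0.0085,0,0,0,0],[0.05,0.0126,-0.0128,0,0,0,0],[0.05,0.0168,-0.017,0,0,0,0],[0.05,0.021,-0.0213,0,0,0,0],[0.05,0.0252,-0.0255,0,0,0,0],[0.05,0.0294,-0.0298,0,0,0,0],[0.05,0.0336,-0.034,0,0,0,0],[0.05,0.0378,-0.0383,0,0,0,0],[0.05,0.042,-0.0425,0,0,0,0],[0.05,0.0462,-0.0468,0,0,0,0],[0.05,0.0504,-0.051,0,0,0,0],[0.05,0.0546,-0.0553,0,0,0,0],[0.05,0.0588,-0.0595,0,0,0,0],[0.05,0.063,-0.0638,0,0,0,0],[0.05,0.0672,-0.068,0,0,0,0],[0.05,0.0714,-0.0723,0,0,0,0],[0.05,0.0756,-0.0765,0,0,0,0],[0.05,0.0798,-0.0808,0,0,0,0],[0.05,0.084,-0.085,0,0,0,0]]}}

```text
clock: 29.95
position: [0.5924, 0.1547, 0.1505]
ee_rot: [0.921, 0.391, -0.0, -0.0]
ft_force: [0.4, 0.8, -1.3]
grip_width: 0.272
```

{"method": "servo_tool", "body": {"motion": [[0.05,0.0042,-0.0042,0,0,0,0],[0.05,0.0084,-0.0085,0,0,0,0],[0.05,0.0126,-0.0127,0,0,0,0],[0.05,0.0136,-0.0138,0,0,0,0],[0.05,0.0136,-0.0138,0,0,0,0]]}}

```text
clock: 30.58
position: [0.5919, 0.1736, 0.1505]
ee_rot: [0.921, 0.391, -0.0, 0.0]
ft_force: [0.5, 0.9, -1.7]
grip_width: 0.272
```

```bash
python3 - <<'E'
from h import *
rel((378.5,287,215,46),(378.5,287,66,46))
im,W,T=cloud("scene"); cv2.imwrite("pics/s6.png",cv2.resize(im[120:280,230:430],(750,600),interpolation=cv2.INTER_CUBIC))
E
```

```text
t 30.57 p [0.5919 0.1736 0.1505] yaw 46.0 f [ 0.5  0.9 -1.7] g 0.272 q7 0.66
(378.5, 287, 215, 46) [-0.0667, -0.2323, -0.0645] [0.0, 0.0, -0.0]
(378.5, 287, 66, 46) [-0.0667, -0.2323, 0.0845] [0.0, 0.0, -0.0]
```

View pics/s6.png

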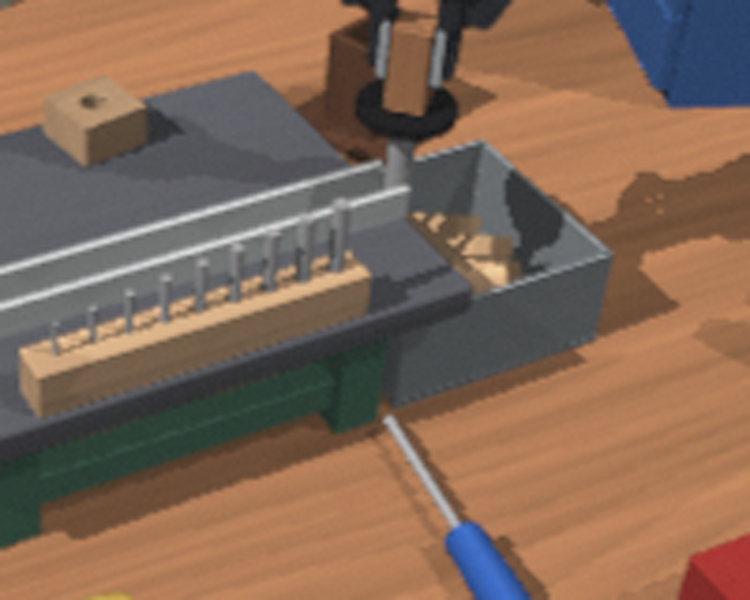

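The stick is at the channel's end at (397,165) and no slug is ahead of it. I'm lifting slowly and going back to the holder.

{"method": "servo_tool", "body": {"motion": [[0.05,0,0,-0.006,0,0,0],[0.05,0,0,-0.012,0,0,0],[0.05,0,0,-0.018,0,0,0],[0.05,0,0,-0.024,0,0,0],[0.05,0,0,-0.045,0,0,0],[0.05,-0.015,-0.05,-0.06,0,0,0],[0.05,-0.03,-0.1,-0.06,0,0,0],[0.05,-0.045,-0.15,-0.06,0,0,0],[0.05,-0.058,-0.2,-0.06,0,0,0],[0.05,-0.0667,-0.2323,-0.055,0,0,0],[0.05,-0.0667,-0.2323,-0.02,0,0,0],[0.05,-0.0667,-0.2323,0.005,0,0,0],[0.05,-0.0667,-0.2323,0.005,0,0,0],[0.05,-0.0667,-0.2323,0.005,0,0,0]]}}

```text
clock: 32.38
position: [0.3792, 0.2873, 0.1467]
ee_rot: [0.921, 0.39, 0.001, -0.0]
ft_force: [0.2, 0.5, -0.6]
grip_width: 0.269
```

```bash
python3 - <<'E'
from h import *
rel((378.5,287,62.5,46))
im,W,T=cloud("top");P=W.reshape(-1,3);P=P[~np.isnan(P[:,0])]
h=P[(abs(P[:,0]-.5955+.02*P[:,1])<.009)&(abs(P[:,1])<.165)&(P[:,2]>.108)&(P[:,2]<.125)];print("slug pts",len(h))
cv2.imwrite("pics/t7.png",np.hstack([cv2.resize(im[150:230,120:320],(800,320),interpolation=cv2.INTER_CUBIC)]))
E
```

```text
t 32.38 p [0.3792 0.2873 0.1467] yaw 46.0 f [ 0.2  0.5 -0.6] g 0.269 q7 0.07
(378.5, 287, 62.5, 46) [-0.0008, -0.0002, 0.0842] [-0.0, -0.1, -0.0]
slug pts 0
```

View pics/t7.png

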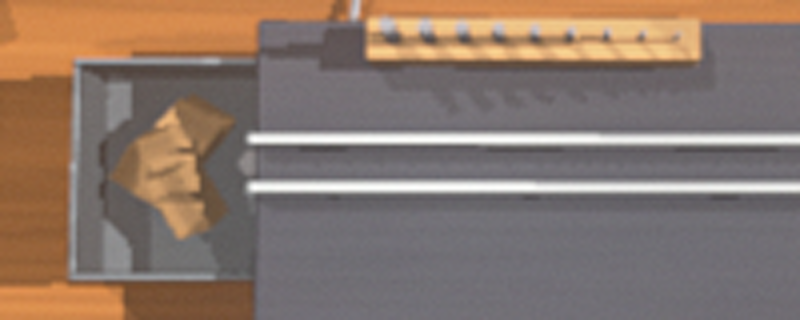

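The channel is empty, and one slug shows at (245,162) just past the plate's edge. I'll hang up the stick, then check both slugs.

{"method": "servo_tool", "body": {"motion": [[0.05,-0.0008,0,0.025,0,0,0],[0.05,-0.0008,0,0.045,0,0,0],[0.05,-0.0008,0,0.06,0,0,0],[0.05,-0.0008,0,0.072,0,0,0],[0.05,-0.0008,0,0.08,0,0,0],[0.05,-0.0008,0,0.083,0,0,0],[0.05,-0.0008,0,0.083,0,0,0]]}}

```text
clock: 33.3
position: [0.3781, 0.2866, 0.0627]
ee_rot: [0.921, 0.391, 0.0, -0.0]
ft_force: [0.4, -0.6, -1.2]
grip_width: 0.271
```

```bash
python3 - <<'E'
from h import *
rel((378.5,287,62,46))
o=np.load("s5.npz") 
im,W,T=cloud("top");
print((W[188:195,178:186]*1000)[...,2].round(0)); print((W[190,180:183]*1000).round(0))
E
```

```text
t 33.3 p [0.3781 0.2866 0.0627] yaw 46.0 f [ 0.4 -0.6 -1.2] g 0.271 q7 0.15
(378.5, 287, 62, 46) [0.0006, 0.0, 0.0007] [-0.0, -0.0, -0.0]
[[  4.   7.   6.   8.  22.  23. 100.  99.]
 [  4.   5.   5.  22.  21.  20. 102. 101.]
 [  2.   9.  22.  21.  22.  22. 102. 103.]
 [  4.   6.  20.  22.  21.  23. 102. 100.]
 [  5.   5.  21.  21.  22.  24. 102. 101.]
 [  5.   8.   4.  22.  21.  20. 101. 104.]
 [  6.   4.   4.   6.  21.  20. 100. 104.]]
[[600. 193.  22.]
 [600. 190.  21.]
 [600. 187.  22.]]
```

{"method": "servo_tool", "body": {"motion": [[0.05,0,0,0.0015,0,0,0],[0.05,0,0,0.0015,0,0,0],[0.6,0,0,0.0015,0,0,0],[0.6,0,0,0.0015,0,0,0],[0.6,0,0,0.0015,0,0,0],[0.6,0,0,0.0015,0,0,0],[0.6,0,0,-0.03,0,0,0],[0.6,0,0,-0.07,0,0,0],[0.6,0,0,-0.12,0,0,0],[0.6,0,0,-0.14,0,0,0],[0.6,0,0,-0.14,0,0,0]]}}

```text
clock: 34.72
position: [0.3786, 0.2871, 0.2037]
ee_rot: [0.921, 0.391, 0.001, -0.001]
ft_force: [-0.2, -0.5, -0.6]
grip_width: 0.598
```

```bash
python3 - <<'E'
from h import *
rel((480,330,220,115))
im,W,T=cloud("wrist");P=W.reshape(-1,3);P=P[~np.isnan(P[:,0])]
for a,b in((.127,.145),(.07,.09)):
    h=P[(np.hypot(P[:,0]-.379,P[:,1]-.286)<.045)&(P[:,2]>a)&(P[:,2]<b)]; print(cv2.minAreaRect(h[:,:2].astype(np.float32)*1000),len(h),h[:,2].mean(),h[:,2].std())
im2,W2,_=cloud("scene")
cv2.imwrite("pics/f8.png",cv2.resize(np.vstack([im2[:300,60:460]]),(800,600),interpolation=cv2.INTER_CUBIC))
E
```

```text
t 34.73 p [0.3786 0.2871 0.2037] yaw 46.0 f [-0.2 -0.5 -0.6] g 0.598 q7 0.04
(480, 330, 220, 115) [0.1013, 0.0431, -0.016] [0.1, -0.2, -69.0]
((376.9679260253906, 286.5672302246094), (23.507373809814453, 23.35832977294922), 45.74361801147461) 710 0.13530406034685896 0.0013885632996974908
((377.1585388183594, 286.19140625), (59.39179992675781, 59.40116882324219), 18.712112426757812) 1581 0.08051679497612416 0.0017747112700317977
```

View pics/f8.png

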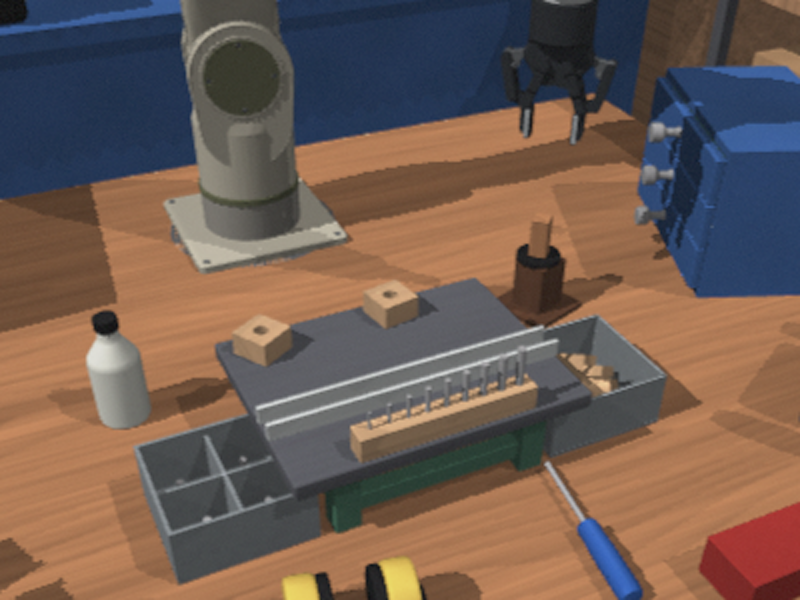

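{"method": "servo_tool", "body": {"motion": [[0.6,0.03,0.036,-0.01,0,0,10],[0.6,0.06,0.073,-0.01,0,0,20],[0.6,0.09,0.11,-0.01,0,0,30],[0.6,0.12,0.146,-0.01,0,0,40],[0.6,0.1345,0.1635,-0.01,0,0,46],[0.6,0.1345,0.1635,-0.01,0,0,46],[0.6,0.1345,0.1635,-0.01,0,0,46]]}}

```text
clock: 35.7
position: [0.5882, 0.2695, 0.2114]
ee_rot: [1.0, 0.001, -0.001, 0.0]
ft_force: [-0.3, -0.8, 0.6]
grip_width: 0.602
```

```bash
python3 - <<'E'
from h import *
rel((590,265,220,0))
im,W,T=cloud("wrist")
cv2.imwrite("pics/w9.png",im)
print([(round(r["confidence"],2),(T[:3,:3]@r["point"]+T[:3,3]).round(3).tolist()) for r in models.boxes_of("wrist","slug_1")])
E
```

```text
t 35.7 p [0.5882 0.2695 0.2114] yaw 0.1 f [-0.3 -0.8  0.6] g 0.602 q7 -0.25
(590, 265, 220, 0) [0.0018, 0.0045, -0.0086] [0.1, 0.1, 0.1]
[(0.63, [0.596, 0.192, 0.019]), (0.57, [0.437, 0.056, 0.115])]
```

View pics/w9.png

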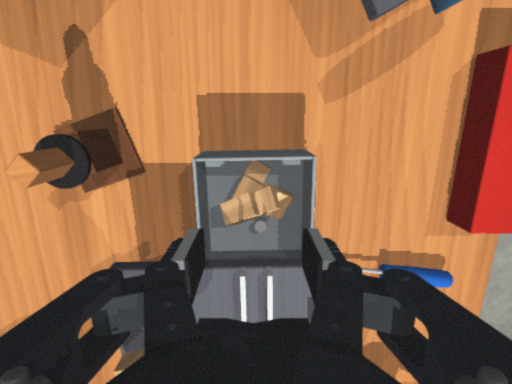

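One slug is in the bin at (260,227), below the offcuts at (255,195). The second isn't obvious, so I'll zoom in on the same view.

```bash
python3 - <<'E'
from h import *
im,W,T=cloud("wrist")
c=cv2.resize(im[150:266,192:320],(640,580),interpolation=cv2.INTER_CUBIC)
cv2.imwrite("pics/w10.png",cv2.convertScaleAbs(c,alpha=1.7,beta=15))
hsv=cv2.cvtColor(im,cv2.COLOR_BGR2HSV)
k=(W[...,2]>.011)&(W[...,2]<.06)&(hsv[...,1]<70)&(abs(W[...,0]-.589)<.058)&(W[...,1]<.275)&(W[...,1]>.15)
n,l,st,ce=cv2.connectedComponentsWithStats(k.astype(np.uint8))
for i in range(1,n):
    if st[i,4]>8: print(ce[i].round(),st[i,4],(W[l==i].mean(0)*1000).round(0),(W[l==i].max(0)*1000).round())
print((np.nanmin(W[240:262,200:310,1])*1000).round(), (W[225:262:3,230,:]*1000).round(0).tolist())
im,W,T=cloud("top"); P=W[160:225,130:190]; print("top heap max z",np.nanmax(P[...,2]))
E
```

```text
[259. 226.] 137 [596. 188.  19.] [604. 196.  22.]
142.0 [[558.0, 202.0, 51.0], [554.0, 180.0, 5.0], [554.0, 175.0, 4.0], [554.0, 170.0, 4.0], [554.0, 166.0, 5.0], [553.0, 160.0, 3.0], [553.0, 156.0, 5.0], [553.0, 151.0, 5.0], [553.0, 146.0, 4.0], [553.0, 143.0, 8.0], [554.0, 143.0, 17.0], [555.0, 143.0, 27.0], [560.0, 170.0, 85.0]]
top heap max z 0.12522989533057816
```

View pics/w10.png

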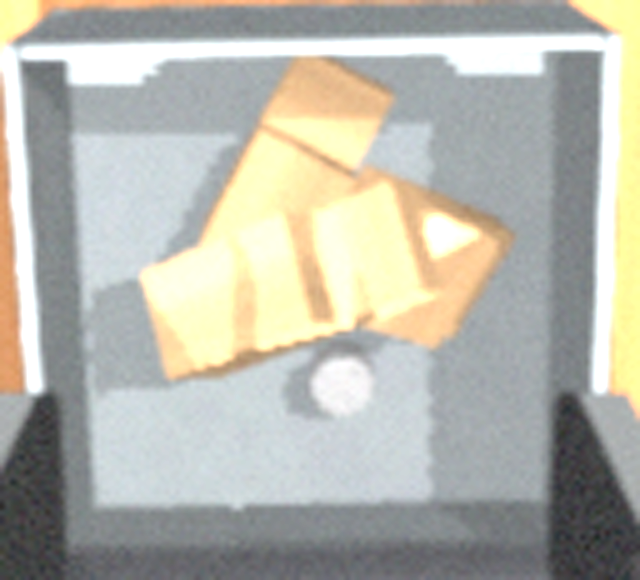

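```bash
python3 - <<'E'
from h import *
for n in("top","scene"):
    a=np.load(n+".npz")["W"]; im,b,T=cloud(n)
    d=b[...,2]-a[...,2]; k=(np.abs(d)>.007)&(b[...,2]<.14)&(b[...,0]>.3)
    k=cv2.morphologyEx(k.astype(np.uint8),cv2.MORPH_OPEN,np.ones((2,2)))
    N,l,st,ce=cv2.connectedComponentsWithStats(k)
    print(n)
    for i in range(1,N):
        if st[i,4]>=12:
            m=l==i; print(ce[i].round(),st[i,4],(np.nanmedian(b[m],0)*1000).round(),"dz",(np.nanmedian(d[m])*1000).round())
    print([(round(r["confidence"],2),(T[:3,:3]@r["point"]+T[:3,3]).round(3).tolist()) for r in models.boxes_of(n,"slug_2")])
    for t in("block_1","bottle"): print(t,[(round(r["confidence"],2),(T[:3,:3]@r["point"]+T[:3,3]).round(3).tolist()) for r in models.boxes_of(n,t)])
E
```

```text
top
[166. 192.] 616 [591. 221.  52.] dz 46.0
[265. 192.] 354 [595. -30. 102.] dz -37.0
[183. 192.] 22 [593. 185.  23.] dz 14.0
[233. 192.] 42 [592.  49. 101.] dz -14.0
[198. 226.] 290 [508. 131. 101.] dz -24.0
[269. 229.] 299 [503. -41. 101.] dz -22.0
[(0.67, [0.586, 0.222, 0.063])]
block_1 [(0.69, [0.468, -0.126, 0.13]), (0.61, [0.453, 0.034, 0.126])]
bottle [(0.68, [0.392, -0.272, 0.092])]
scene
[303. 155.] 277 [496. 142.  99.] dz -15.0
[249. 180.] 807 [533. -17. 100.] dz -22.0
[356. 187.] 351 [606. 226.  54.] dz 46.0
[288. 183.] 23 [584.  53. 102.] dz -11.0
[(0.41, [0.602, -0.227, 0.036])]
block_1 [(0.93, [0.468, 0.028, 0.121]), (0.76, [0.473, -0.126, 0.121])]
bottle []
```

```bash
python3 -c "
from h import *
print(monitor.get_obs()['clock']);print(ticket.hand_in())"
```

```text
36.3
the job is handed in; nothing more can be done
None
```

I cleared the scrap into the bin and hung the stick back in its holder, then handed in at 36.3 s of the 72 s. I could only see one of the two bar ends in the bin.

- **Offcuts:** All three are in the bin. The first two grasps on offcut_a closed on nothing, because the real finger tips sit about 36–39 mm behind the reported TCP. After I corrected the heights, every grasp held.
- **Bar ends:** I pushed them out with the stick at about 4.8 cm/s, and the channel is empty. One stands in the bin. I believe the other is under the offcuts: comparing heights from before and after shows nothing new outside the bin, but that is inferred, not seen.
- **Stick:** It hangs upright, with collar and handle at the same heights as before (0.0805 m and 0.135 m).
- **Left alone:** No height changes showed at the blocks, drill bits, bottle, screwdriver or ear muffs. In the last check the scene camera's detector missed the bottle; the top camera found it in place.

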